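# Put the long battery pack on charge

## Task

Put the long battery pack on charge in the sloping cradle. A bolt has fallen into the cradle's bay: lift it out first and leave it lying in the steel dish. Then hook the pack's tongue under the lip at the bay's lower end and press the pack down onto its sprung contacts until it is flush and the catch snaps over its heel; let go of it, and leave the short pack, the oil can, the wrench and the marker where they are.

Things in the scene. Friction and masses are not known exactly. Their poses are not given: they have to be found in the camera images.
- bay: Bay (sloping recess) of the grey charging cradle. Origin: centre of its floor, 46 mm above the table. x runs up the 22 deg slope, away from the robot; y to the left across it; z square off the floor. Side walls at y = +-44 mm, rims (tops) at z = 30 mm. A seated pack has its axes along these and its underside on the floor: centre at (0, 0, 15) mm, with 3 mm play to each side, 2 mm down-slope, 4 mm up-slope.
- cradle: Charging cradle, a fixed grey wedge, 145 mm long, 106 wide, 110 mm high at the back. Origin: centre of its underside; x points to its high back, z up. At the bay's upper end stand two stops (bay x = 56 mm, 14 mm high) with the catch between them.
- bay_lip (a point): Middle of the lip's lower edge at the bay's lower end: bay x = -54, z = 13 mm. The lip spans the bay; from this edge its face leans back as a lead-in to x = -59 at its top, z = 24 mm; under it a slot 56 mm wide runs on to bay x = -68 mm, from the floor to z = 13 mm. The pack's tongue goes in there. Axes as the bay.
- contacts (a joint): Two sprung contact strips in the bay floor (bay x -20..30, y +-30..40 mm), m: 0 free, 6 mm proud of the floor; 0.006 pressed flush with it, which takes about 5 N. They lift a pack that is not caught.
- catch (a joint): Sprung catch at the bay's upper end, 36 mm wide, rad: 0 closed, up to 0.42 as its hook is pushed up-slope; springs shut by itself. Closed, the hook reaches to bay x = 46, underside z = 11.5 mm; above it a ramp rises to x = 57, z = 28 mm and a thumb tab to z = 44 mm. A heel pressed down on the ramp (about 7 N there) opens it.
- long_pack_mid (a point): Centre of the long black battery pack, 15 mm above its underside; it lies flat. -x to the tongue, +x to the heel, z up. Foot plate 104 x 82 x 10.5 mm (x +-52), housing on it x -47..42, top 30 mm above the underside; the heel is the bare foot plate at +x. With its heel raised about 12 deg more than the bay floor it slides in under the lip. 0.28 to 0.46 kg.
- long_pack_rib (a point): Middle of the long pack's grip rib: a straight grey rib along the pack's x, 67 mm long, 18 mm wide, standing 20 mm proud of the housing top (30 to 50 mm above the underside). This point is half-way up the rib, 2.5 mm towards the tongue from the pack's centre. Axes as the pack.
- long_pack_heel (a point): Middle of the long pack's heel edge, on top of the foot plate: pack x = 52 mm, 10.5 mm above the underside; the housing ends 10 mm short of it. At the other end the tongue stands 8 mm past the foot plate (to pack x = -60 mm), 46 mm wide, 3 to 9.5 mm above the underside. Axes as the pack.
- short_pack_mid (a point): Centre, half-way up, of the short pack: made like the long one but with a 78 mm foot plate, so that the catch cannot hold it. To be left alone.
- stray_bolt_mid (a point): Middle of the steel coach bolt, 95 mm long, lying in the bay along the slope with its 21 mm domed head against the lip. Its y axis runs along the bolt, head at -y (-48 mm), end at +48 mm; its shank is 10 mm thick and this point is on its centre line, about 9 mm above the bay floor. 0.05 kg.
- steel_dish: Shallow round pressed-steel dish on the table, loose. Origin: centre of its underside; z up. 114 mm across the rim, 19 mm high, its inside rising evenly from the middle to the rim. A red tub (150 mm wide, 204 high) stands behind it to the left, the oil can behind it. The bolt lies across it with its centre line about 20 to 25 mm above the table.
- shelf_edge (a point): Near left lower corner of the fixed black wall shelf that hangs over the back right of the table, beyond and above the cradle: the shelf fills x > 0.64, y < -0.15 m at 0.24 m above the table. Keep the gripper and wrist clear of it.
- bins_edge (a point): Near right lower corner of the fixed open bins that hang over the back left of the table (x > 0.49, y 0.156 to 0.385 m, from 0.28 m up). An arm that comes from their left must draw in and pass in front of them to reach the work.
- water_bottle: Water bottle, fixed, standing on the table under the bins' edge: 65 mm thick, 203 mm high; origin: centre of its underside.
- oil_can: Green thumb oil can standing at the back, 70 mm wide, 160 mm high; origin: centre of its underside. To be left alone.
- wrench: Combination wrench lying along the right edge of the table, 159 x 28 x 6 mm, along its x; origin: centre of its underside. To be left alone.
- marker: Marker pen lying on the table, 15 mm thick, 127 mm long along its y; origin: centre of its underside. To be left alone.

How it is judged:
By the outcome, as a careful person would: the job done as asked, in the order asked, and still so for the second after the job is handed in, with the robot touching nothing.
It also fails if it takes over 61 s, if anything falls off the work surface, if the arm or the gripper's body presses on something with over 40 N, if the wrist force passes 120 N, or if a joint passes its speed limit or range.

## Robot

A 6-joint arm with a two-finger parallel gripper is mounted at the origin on a cart in front of the work surface, level with it; the furniture and walls round the work are solid. World frame = base frame: x ahead of the robot, y to its left, z up, the work surface at z = 0. Lengths are in mm, angles in rad, forces in N, time in s.
With the tool pointing down it reaches from about 275 to 1000 mm from the base axis. Payload 8.4 kg.
Tool frame: the origin (TCP) lies midway between the tips of the shut fingers; the grasp point (between the pads) lies 19 mm behind it; z points along the fingers, y is the line along which they close (so a half turn about z gives the same grasp; the last joint's range is limited). The gripper opens to 85 mm and grips with 20 to 120 N. Pads are 22 mm wide; open, the fingers measure 114 mm over their backs; the gripper's body (76 mm by 85 mm) begins 54 mm behind the grasp point. The pads swing forward as they close: fully open they stand 13 mm farther back than shut.
Start: joints at [-1.275, 0.353, 1.633, -0, 1.155, -0.002], TCP at [183.385, -597.493, 231.281] pointing down, gripper open.
Joint ranges: [-2.63, 2.63], [-0.92, 2.1], [0.06, 2.66], [-1.3, 4.44], [0, 2.69], [-3.02, 3.02]. Speed limits (rad/s): [2.22, 2.22, 2.79, 3.14, 3.14, 3.14].

## Interface

Orientations are given as [roll, pitch, yaw] about the fixed x, y, z axes, in that order (R = Rz(yaw) Ry(pitch) Rx(roll)).
In Python, from rig import monitor, imaging, r gives the robot as it stands.
- The arm moves only by the tool drive_tool, never from a script. Its argument "plan" is a list of rows, each an object of numbers: "x", "y", "z": the shift along the tool's x, y, z in units of 50 mm (1.0 is 50 mm); "ax", "ay", "az": the turn, a rotation vector about the tool's x, y, z in units of 6 degrees (1.0 is 6 degrees); "hand": the finger opening in mm, from 0 to 85.4. In form: [{"x": .., "y": .., "z": .., "ax": .., "ay": .., "az": .., "hand": ..}, ...]. A call has 1 to 8 rows; each row is the pose to reach, as a shift and turn from the pose commanded when the call began, along the tool's axes at that moment; what a row does not reach only later rows make up. A row lasts 1/10 s, in which the tool goes at most 50 mm and 8.59 degrees, less where a joint would pass 70% of its speed; a pose out of reach is approached as far as the arm can. A call with a gripper value outside its range is refused whole. The fingers move at their own pace and stop on an object; "grip_force" is the grip in N (left out, the last holds). Time passes only in rows, so rows that repeat a pose let the fingers close. It gives the time, the measured TCP pose, the force, the opening and the grip force at its end, in the units of the state.
- monitor.sense(): the state, without advancing time (a new reading comes with each control period).
- imaging.grab_frame(name): name is "scene" or "side" or "wrist"; returns the picture (420x560x3 uint8, red, green, blue); there is no depth.
- imaging.camera_info(name): a dict with "mtx" (3x3 intrinsics, pixels), "R" (3x3) and "t" (3): a world point X has camera coordinates R X + t. Camera axes: x right, y down, z forward; pixel columns grow to the right and rows downward; lengths in mm; the calibration is good to about 2 mm. A picture is of the moment at which its call begins: read the wrist's pose just before it. camera_info takes no time and is no camera call; for the wrist camera it gives the pose at the moment of the call.
- r.sign_off(): hands the job in; it is judged then, once.
The state is a dict: "clock": time; "qpos": joint angles; "qvel": joint speeds; "joint_efforts": joint torques, N m; "eef_pos": TCP position; "tcp_rot": TCP orientation; "contact_force": force on the tool from outside, world axes, zero at the start; "wrist_torque": the same for the moment, N m; "opening": opening from 0.0 (shut) to 1.0 (fully open); "grasp_force": force on a finger pad.
Only numpy, scipy, OpenCV 4.12 (cv2) and the standard library are available. Lean on these libraries where they do the work, as an engineer would, in place of code of your own. Each camera call takes 0.05 s, during which the arm holds its last target. There are 200 camera calls.

## Working session

There is one attempt and no reset: what is moved stays moved. The work goes in short steps, Python scripts to look and compute and a tool call to move; the robot and the scene stay as the last step left them, time stands still between calls to the robot, and variables do not carry over. Pictures are saved under pics/ and viewed, at most 10 in all, crops included, and the job is handed in when it is done.

Besides the shell and the picture viewer there is one more tool, called after "Request:" by a JSON object that holds its "api" and its "payload". drive_tool: Moves the arm, as the interface text tells. Its arguments: {"type":"object","properties":{"plan":{"type":"array","items":{"type":"object","properties":{"x":{"type":"number"},"y":{"type":"number"},"z":{"type":"number"},"ax":{"type":"number"},"ay":{"type":"number"},"az":{"type":"number"},"hand":{"type":"number"}}}},"grip_force":{"type":"number"}},"required":["plan"]}

```bash
mkdir -p pics; ls
python3 - <<'E'
from rig import monitor, imaging, r
import cv2,numpy as np
a=imaging.grab_frame("scene");b=imaging.grab_frame("side")
cv2.imwrite("pics/a.png",cv2.resize(a[:,:,::-1],(800,600),interpolation=cv2.INTER_CUBIC))
cv2.imwrite("pics/b.png",cv2.resize(b[:,:,::-1],(800,600),interpolation=cv2.INTER_CUBIC))
for n in("scene","side","wrist"):
    c=imaging.camera_info(n);print(n,np.round(c["mtx"],1).tolist(),np.round(c["R"],3).tolist(),np.round(c["t"]).tolist(),np.round(-np.array(c["R"]).T@c["t"]))
s=monitor.sense();print({k:np.round(v,3) for k,v in s.items()})
E
```

```text
pics
scene [[533.6, 0.0, 281.3], [0.0, 533.6, 214.7], [0.0, 0.0, 1.0]] [[-0.664, -0.747, 0.002], [-0.505, 0.448, -0.738], [0.551, -0.491, -0.675]] [351.0, 479.0, 1172.0] [-170.  624. 1144.]
side [[436.9, 0.0, 276.8], [0.0, 436.9, 220.9], [0.0, 0.0, 1.0]] [[-0.905, -0.425, 0.019], [-0.184, 0.351, -0.918], [0.383, -0.834, -0.396]] [503.0, 315.0, 1100.0] [  92. 1021.  715.]
wrist [[333.5, 0.0, 282.0], [0.0, 333.5, 208.4], [0.0, 0.0, 1.0]] [[0.293, -0.956, -0.0], [-0.92, -0.282, 0.271], [-0.26, -0.079, -0.962]] [-624.0, -35.0, 378.0] [ 249. -577.  374.]
{'clock': np.float64(0.1), 'qpos': array([-1.275,  0.354,  1.634, -0.   ,  1.155, -0.002]), 'qvel': array([-0.001, -0.001, -0.002,  0.   ,  0.002,  0.001]), 'joint_efforts': array([-3.0000e-03, -6.0636e+01, -3.4282e+01, -0.0000e+00,  4.0000e-03,
        0.0000e+00]), 'eef_pos': array([ 183.248, -597.083,  230.628]), 'tcp_rot': array([-3.14 ,  0.   ,  0.298]), 'contact_force': array([ 0.79 , -0.372, -0.718]), 'wrist_torque': array([ 0.016, -0.047, -0.   ]), 'grasp_force': np.float64(0.0), 'opening': np.float64(0.998)}
```

View pics/a.png

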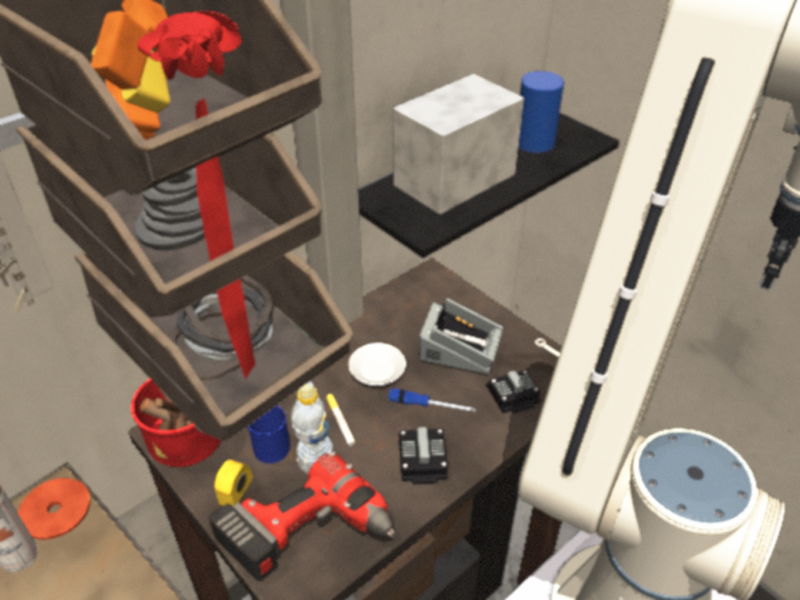

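View pics/b.png

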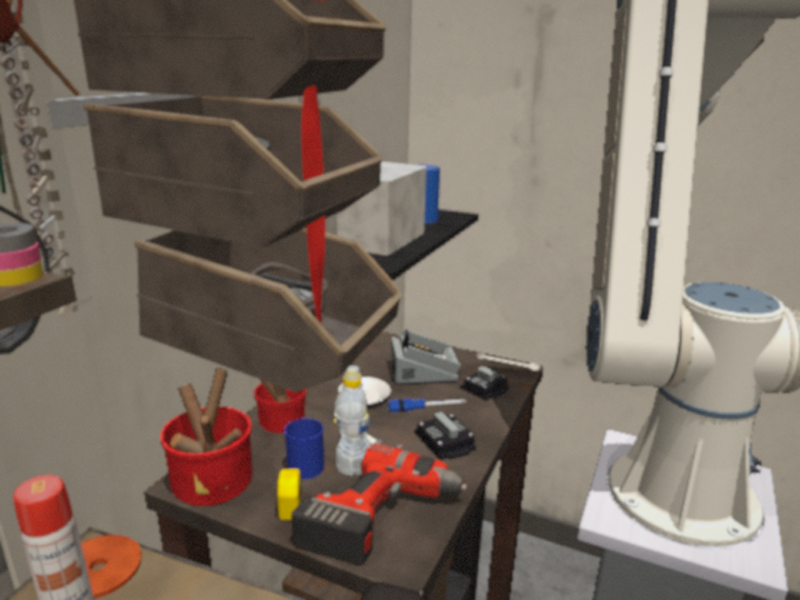

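Scene: cradle around (460,335), dish (377,364), two packs at (423,453) and (514,388), bottle (312,430), marker (340,418). Side view agrees. Rough positions next.

```bash
cat > h.py <<'E'
from rig import monitor, imaging, r
import cv2,numpy as np
from scipy.spatial.transform import Rotation as Ro
def ray(c,u,v):
    R=np.array(c["R"]);t=np.array(c["t"]);d=R.T@np.linalg.solve(np.array(c["mtx"]),[u,v,1]);return -R.T@t,d
def onz(c,u,v,z):
    o,d=ray(c,u,v);return o+d*(z-o[2])/d[2]
def px(c,X):
    q=np.array(c["mtx"])@(np.array(c["R"])@np.asarray(X,float)+c["t"]);return q[:2]/q[2]
def pose():
    s=monitor.sense();return np.array(s["eef_pos"]),Ro.from_euler("xyz",s["tcp_rot"]),s
def delta(p,R):  # target pos + Rotation -> tool units
    p0,R0,_=pose();d=R0.inv().apply(np.asarray(p)-p0)/50
    return np.round(d,3),np.round((R0.inv()*R).as_rotvec(degrees=True)/6,3)
E
python3 - <<'E'
from h import *
c=imaging.camera_info("scene");k=1.4286
for n,u,v,z in [("Arib",423,446,40),("A tl",400,430,30),("A tr",446,430,30),("A br",446,472,30),("A bl",401,474,30),("Brib",515,385,40),("Btl",488,384,10),("Btop",522,370,10),("Br",540,398,10),("Bb",505,410,10),("dish",377,364,10),("crad base near",423,358,0),("crad r near",487,372,0),("crad",460,335,60),("marker",340,418,7),("bottle cap",307,390,203),("shelf",424,250,240),("tablecorner front R",565,420,0),("bins",222,432,280)]:
    print(n,np.round(onz(c,u/k,v/k,z)))
E
```

```text
Arib [429.  37.  40.]
A tl [490.  39.  30.]
A tr [433. -24.  30.]
A br [367.  40.  30.]
A bl [416. 102.  30.]
Brib [ 418. -194.   40.]
Btl [ 472. -178.   10.]
Btop [ 452. -257.   10.]
Br [ 379. -228.   10.]
Bb [ 404. -154.   10.]
dish [659. -49.  10.]
crad base near [ 616. -137.    0.]
crad r near [ 501. -208.    0.]
crad [ 572. -197.   60.]
marker [600.  93.   7.]
bottle cap [549. 189. 203.]
shelf [ 659. -172.  240.]
tablecorner front R [ 316. -229.    0.]
bins [507. 362. 280.]
```

Run:
```python
from h import *
print(delta([470,-80,340],Ro.from_euler("xyz",[np.pi,0,0])))
```

```text
(array([ 8.517, -8.207, -2.177]), array([-1.200e-02,  2.000e-03,  2.843e+00]))
```

Request:
{"api": "drive_tool", "payload": {"plan": [{"x":8.5,"y":-8.2,"z":-2.2,"az":2.84},{"x":8.5,"y":-8.2,"z":-2.2,"az":2.84},{"x":8.5,"y":-8.2,"z":-2.2,"az":2.84},{"x":8.5,"y":-8.2,"z":-2.2,"az":2.84},{"x":8.5,"y":-8.2,"z":-2.2,"az":2.84},{"x":8.5,"y":-8.2,"z":-2.2,"az":2.84},{"x":8.5,"y":-8.2,"z":-2.2,"az":2.84},{"x":8.5,"y":-8.2,"z":-2.2,"az":2.84}]}}

```text
invalid input
```

Run:
```python
from h import *
print(pose()[0],delta([470,-80,340],Ro.from_euler("xyz",[np.pi,0,0])))
```

```text
[ 183.24812155 -597.08334038  230.62837777] (array([ 8.517, -8.207, -2.177]), array([-1.200e-02,  2.000e-03,  2.843e+00]))
```

Request:
{"api": "drive_tool", "payload": {"plan": [{"x":8.5,"y":-8.2,"z":-2.2,"ax":0,"ay":0,"az":2.84,"hand":85},{"x":8.5,"y":-8.2,"z":-2.2,"ax":0,"ay":0,"az":2.84,"hand":85},{"x":8.5,"y":-8.2,"z":-2.2,"ax":0,"ay":0,"az":2.84,"hand":85},{"x":8.5,"y":-8.2,"z":-2.2,"ax":0,"ay":0,"az":2.84,"hand":85},{"x":8.5,"y":-8.2,"z":-2.2,"ax":0,"ay":0,"az":2.84,"hand":85},{"x":8.5,"y":-8.2,"z":-2.2,"ax":0,"ay":0,"az":2.84,"hand":85},{"x":8.5,"y":-8.2,"z":-2.2,"ax":0,"ay":0,"az":2.84,"hand":85},{"x":8.5,"y":-8.2,"z":-2.2,"ax":0,"ay":0,"az":2.84,"hand":85}]}}

```text
clock: 0.9
eef_pos: [374.2, -251.5, 304.8]
tcp_rot: [-3.142, -0.0, -0.0]
contact_force: [1.0, 0.6, -0.2]
opening: 0.995
grasp_force: 0.0
```

Run:
```python
from h import *
print(pose()[0],delta([470,-80,340],Ro.from_euler("xyz",[np.pi,0,0])))
```

```text
[ 374.17353245 -251.54533739  304.82763591] (array([ 1.917, -3.431, -0.703]), array([-0.   , -0.001, -0.   ]))
```

Request:
{"api": "drive_tool", "payload": {"plan": [{"x":1.9,"y":-3.4,"z":-0.7,"ax":0,"ay":0,"az":0,"hand":85},{"x":1.9,"y":-3.4,"z":-0.7,"ax":0,"ay":0,"az":0,"hand":85},{"x":1.9,"y":-3.4,"z":-0.7,"ax":0,"ay":0,"az":0,"hand":85},{"x":1.9,"y":-3.4,"z":-0.7,"ax":0,"ay":0,"az":0,"hand":85},{"x":1.9,"y":-3.4,"z":-0.7,"ax":0,"ay":0,"az":0,"hand":85},{"x":1.9,"y":-3.4,"z":-0.7,"ax":0,"ay":0,"az":0,"hand":85},{"x":1.9,"y":-3.4,"z":-0.7,"ax":0,"ay":0,"az":0,"hand":85},{"x":1.9,"y":-3.4,"z":-0.7,"ax":0,"ay":0,"az":0,"hand":85}]}}

```text
clock: 1.7
eef_pos: [468.0, -84.5, 339.1]
tcp_rot: [3.141, 0.001, -0.001]
contact_force: [-0.5, -0.8, -0.7]
opening: 0.993
grasp_force: 0.0
```

Run:
```python
from h import *
c=imaging.camera_info("wrist");a=imaging.grab_frame("wrist")
np.savez("w1.npz",**c)
print(pose()[0]); print(np.round(-np.array(c["R"]).T@c["t"]))
cv2.imwrite("pics/w1.png",cv2.resize(a[:,:,::-1],(800,600),interpolation=cv2.INTER_CUBIC))
```

```text
[468.11820049 -84.53274451 339.25917419]
[537. -84. 482.]
```

View pics/w1.png

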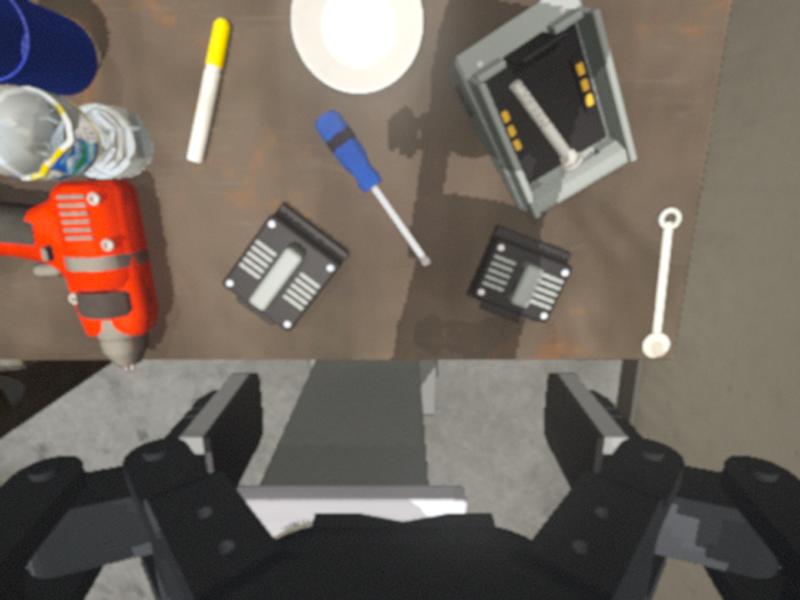

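Wrist view: cradle upper right (bolt from (515,85) to head (570,160)), dish (357,30), long pack (285,270) with rib, short pack (522,275), wrench, screwdriver, marker. Enlarging cradle and pack.

Run:
```python
from h import *
a=imaging.grab_frame("wrist")[:,:,::-1]; np.save("w1.npy",a)
o=np.zeros((600,800,3),np.uint8)
o[:592,:520]=cv2.resize(a[0:148,318:448],None,fx=4,fy=4,interpolation=cv2.INTER_CUBIC)
o[:300,520:800]=cv2.resize(a[138:238,152:245],(280,300),interpolation=cv2.INTER_CUBIC)
cv2.imwrite("pics/w1c.png",o)
```

```text
(no output)
```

View pics/w1c.png

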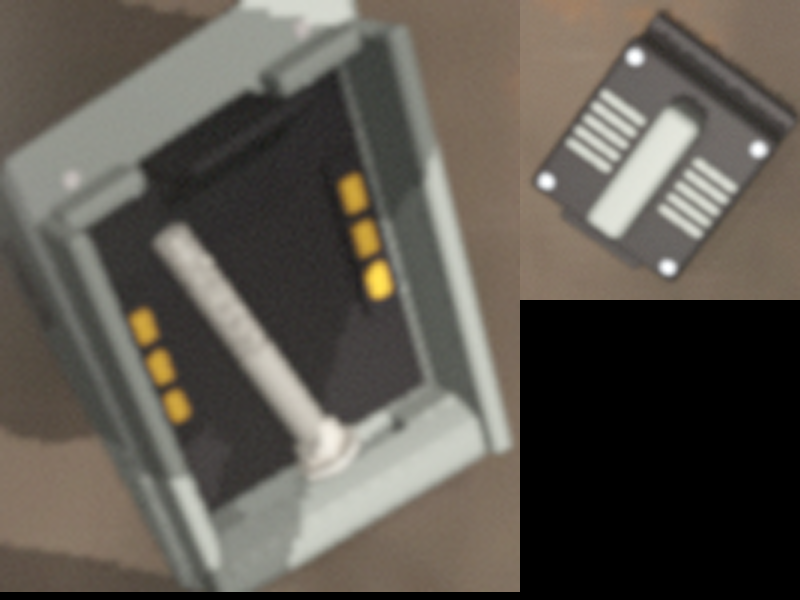

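```bash
cat >> h.py <<'E'
from scipy.optimize import least_squares
def fit(c,P,uv,z0,slope,x0):
    P=np.array(P,float);uv=np.array(uv,float)
    def f(q):
        R=Ro.from_euler("zy",[q[2],-slope],degrees=True)
        return np.ravel([px(c,x)-w for x,w in zip(R.apply(P)+[q[0],q[1],z0],uv)])
    s=least_squares(f,x0,x_scale=[10,10,1]);return s.x,s.fun.reshape(-1,2)
E
python3 - <<'E'
from h import *
c=dict(np.load("w1.npz"));c2=imaging.camera_info("wrist");print(np.array(c["t"])-c2["t"]);c=c2
C=lambda u,v:(318+(u-1.5)/4,(v-1.5)/4)
K=lambda u,v:(152+(u-520)*93/280-.3,138+v/3-.3)
for z6 in (6,):
  q,res=fit(c,[(5,35,z6),(5,-35,z6),(-54,44,13),(-54,-44,13)],[C(160,367),C(366,239),C(207,517),C(430,385)],46,22,[590,-200,25]);print("bay",q.round(1),res.round(1).tolist())
B=Ro.from_euler("zy",[q[2],-22],degrees=True);O=np.array([q[0],q[1],46])
for n,u,v,h in [("end",173,235,9),("head",320,450,10),("neck",308,425,9)]:
    o,d=ray(c,*C(u,v));nz=B.apply([0,0,1]);X=o+d*((O+h*nz-o)@nz)/(d@nz);print(n,X.round(1),B.inv().apply(X-O).round(1))
p,res=fit(c,[(52,41,10.5),(52,-41,10.5),(-36,9,50),(-36,-9,50),(31,9,50),(31,-9,50)],[K(660,13),K(795,125),K(590,213),K(622,235),K(668,108),K(698,125)],0,0,[420,30,-40]);print("pack",p.round(1),res.round(1).tolist())
d=onz(c,250,65.3,19);print("dish",d[0]+57,onz(c,250,30,19)[1], onz(c,203,25,19),onz(c,297,25,19))
E
```

```text
[-0.15218057 -0.33603384 -0.08399715]
bay [ 582.1 -205.2   31.6] [[-4.3, -2.4], [-0.7, -2.3], [-2.9, 3.9], [7.8, 1.9]]
end [ 599.1 -176.4   62.6] [33.8 13.   9. ]
head [ 539.2 -232.3   39.4] [-50.2  -0.9  10. ]
neck [ 546.8 -227.2   41.4] [-40.9  -0.6   9. ]
pack [434.9  33.1 -39. ] [[-0.4, -0.9], [1.9, -1.7], [-2.2, 1.5], [-1.7, 2.2], [0.6, -1.9], [1.8, 1.0]]
dish 654.6202633927608 -44.858688014432964 [644.38997979  13.69342232  19.        ] [ 644.18547899 -103.74376972   19.        ]
```

Run:
```python
from h import *
print(delta([525,-222,240],Ro.from_euler("xyz",[180,0,30],degrees=True)))
```

```text
(array([1.14 , 2.749, 1.986]), array([-1.000e-03,  4.000e-03, -5.015e+00]))
```

Request:
{"api": "drive_tool", "payload": {"plan": [{"x":1.14,"y":2.75,"z":2,"ax":0,"ay":0,"az":-5,"hand":60},{"x":1.14,"y":2.75,"z":2,"ax":0,"ay":0,"az":-5,"hand":60},{"x":1.14,"y":2.75,"z":2,"ax":0,"ay":0,"az":-5,"hand":60},{"x":1.14,"y":2.75,"z":2,"ax":0,"ay":0,"az":-5,"hand":60},{"x":1.14,"y":2.75,"z":2,"ax":0,"ay":0,"az":-5,"hand":60},{"x":1.14,"y":2.75,"z":2,"ax":0,"ay":0,"az":-5,"hand":60},{"x":1.14,"y":2.75,"z":2,"ax":0,"ay":0,"az":-5,"hand":60},{"x":1.14,"y":2.75,"z":2,"ax":0,"ay":0,"az":-5,"hand":60}]}}

```text
clock: 2.6
eef_pos: [525.9, -220.3, 240.7]
tcp_rot: [3.14, -0.001, 0.524]
contact_force: [0.8, 0.7, 0.0]
opening: 0.703
grasp_force: 0.0
```

Run:
```python
from h import *
c=imaging.camera_info("wrist");a=imaging.grab_frame("wrist")
np.savez("w2.npz",**c)
print(pose()[0]); print(np.round(-np.array(c["R"]).T@c["t"]))
q=px(c,[565,-205,50]);print(q)
u,v=int(np.clip(q[0]-135,0,290)),int(np.clip(q[1]-100,0,220));print(u,v)
cv2.imwrite("pics/w2.png",cv2.resize(a[v:v+200,u:u+266,::-1],None,fx=3,fy=3,interpolation=cv2.INTER_CUBIC))
```

```text
[ 525.98970518 -220.27566363  240.65658336]
[ 585. -186.  384.]
[288.21757301 143.16519191]
153 43
```

View pics/w2.png

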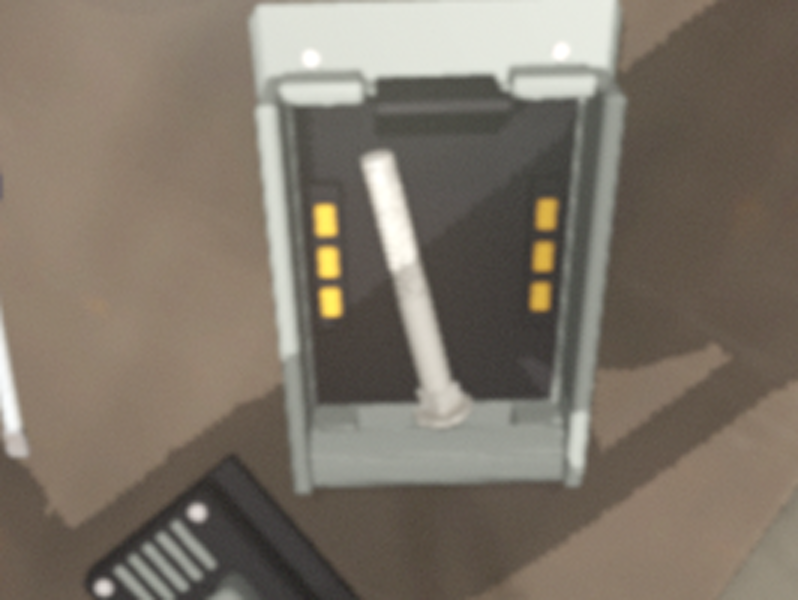

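Run:
```python
from h import *
c=dict(np.load("w2.npz"))
C=lambda u,v:(153+(u-1)/3,43+(v-1)/3)
P=[(5,35,6),(5,-35,6),(-54,44,13),(-54,-44,13)];U=[C(329,262),C(543,257),C(313,404),C(556,402)]
q,res=fit(c,P,U,46,22,[590,-200,25]);print("bay",q.round(1),res.round(1).tolist())
B=Ro.from_euler("zy",[q[2],-22],degrees=True);O=np.array([q[0],q[1],46])
def on(u,v,h):
    o,d=ray(c,*C(u,v));nz=B.apply([0,0,1]);return o+d*((O+h*nz-o)@nz)/(d@nz)
for n,u,v,h in [("end",377,155,9),("head",443,408,10),("neck",435,392,9),("mid",405,270,9),
  ("wallL top",292,105,0),("wallR top",579,103,0),("stripL t",325,185,0),("stripL b",332,325,0),("goldLt",325,220,6),("goldLb",331,302,6),("rimLoutlow",297,493,30),("rimRoutlow",580,487,30),("liptopL",315,430,24),("liptopR",558,428,24),("hook edge",440,132,11.5),("stop",325,103,14)]:
    X=on(u,v,h);print(n,X.round(1),B.inv().apply(X-O).round(1))
```

```text
bay [ 582.2 -205.2   32.5] [[-1.5, -5.0], [-0.9, -3.6], [0.1, 3.3], [2.5, 6.4]]
end [ 599.1 -174.3   62.5] [35.1 14.3  9. ]
head [ 539.1 -235.    39.4] [-51.8  -2.3  10. ]
neck [ 542.6 -229.7   39.7] [-46.1   0.4   9. ]
mid [ 573.5 -199.4   52.2] [-1.7  8.1  9. ]
wallL top [ 599.1 -143.9   52.8] [48.3 41.9  0. ]
wallR top [ 641.  -218.7   69.8] [ 46.3 -45.4   0. ]
stripL t [ 583.5 -163.8   46.5] [23.4 34.2 -0. ]
stripL b [ 543.8 -187.6   30.5] [-25.5  37.1   0. ]
goldLt [ 574.1 -169.2   49.2] [14.  33.8  6. ]
goldLb [ 551.5 -183.5   40. ] [-14.3  34.9   6. ]
rimLoutlow [ 486.8 -205.6   39.8] [-76.8  48.4  30. ]
rimRoutlow [ 542.  -285.    62.1] [-69.1 -50.5  30. ]
liptopL [ 510.7 -200.    43. ] [-54.   40.6  24. ]
liptopR [ 555.2 -268.1   61. ] [-50.2 -42.6  24. ]
hook edge [ 613.6 -187.5   71.1] [42.  -5.7 11.5]
stop [ 603.7 -154.2   69.8] [51.8 27.6 14. ]
```

Run:
```python
from h import *
c=dict(np.load("w2.npz"))
C=lambda u,v:(153+(u-1)/3,43+(v-1)/3)
P=[(5,35,6),(5,-35,6),(-54,44,0),(-54,-44,0),(-54,44,13),(-54,-44,13),(46,0,11.5)];U=[C(329,262),C(543,257),C(313,404),C(556,402),C(315,431),C(558,428),C(440,132)]
q,res=fit(c,P,U,46,22,[590,-200,25]);print("bay",q.round(1),res.round(1).tolist())
np.save("bay.npy",q)
B=Ro.from_euler("zy",[q[2],-22],degrees=True);O=np.array([q[0],q[1],46])
def on(u,v,h):
    o,d=ray(c,*C(u,v));nz=B.apply([0,0,1]);return o+d*((O+h*nz-o)@nz)/(d@nz)
W=[]
for n,u,v,h in [("end",377,155,9),("head",443,408,10),("neck",435,392,9),("mid",405,270,9),
  ("wallL top",292,105,0),("wallR top",579,103,0),("stripL t",325,185,0),("stripL b",332,325,0),("stop",325,103,14)]:
    X=on(u,v,h);W.append(X);print(n,X.round(1),B.inv().apply(X-O).round(1))
e=W[0]-W[2];e/=np.linalg.norm(e);m=W[0]-47.5*e;print("boltmid",m.round(1),"dir",e.round(3),"yaw",np.degrees(np.arctan2(e[1],e[0])),"elev",np.degrees(np.arcsin(e[2])))
```

```text
bay [ 579.8 -207.8   30.9] [[-0.4, -2.4], [0.1, 1.0], [2.6, -0.6], [2.4, 4.3], [-1.0, -3.6], [1.2, 2.0], [-4.1, -0.5]]
end [ 599.1 -174.4   63.5] [38.1 16.2  9. ]
head [ 539.2 -234.9   40.4] [-48.   -2.8  10. ]
neck [ 542.7 -229.6   40.7] [-42.4   0.    9. ]
mid [ 573.6 -199.3   53.2] [1.7 8.9 9. ]
wallL top [ 599.1 -144.    53.8] [50.6 44.   0. ]
wallR top [ 640.9 -218.7   70.7] [ 50.9 -43.1  -0. ]
stripL t [ 583.5 -163.9   47.5] [26.  35.6 -0. ]
stripL b [ 543.9 -187.6   31.5] [-22.9  37.3  -0. ]
stop [ 603.7 -154.3   70.7] [54.4 29.8 14. ]
boltmid [ 566.5 -206.3   50.3] dir [0.686 0.672 0.277] yaw 44.40004453435408 elev 16.101603160584606
```

Run:
```python
from h import *
c=dict(np.load("w2.npz"))
C=lambda u,v:(153+(u-1)/3,43+(v-1)/3)
P=np.array([(5,35,6),(5,-35,6),(-54,44,0),(-54,-44,0),(-54,44,13),(-54,-44,13),(46,0,11.5),(46,44,0),(46,-44,0)],float);U=np.array([C(329,262),C(543,257),C(313,404),C(556,402),C(315,431),C(558,428),C(444,132),C(295,128),C(576,126)])
P[7:]=[0,44,0],[0,-44,0];U[7:]=C(302,262),C(565.5,257)
def f(q):
    R=Ro.from_euler("zyx",q[3:],degrees=True);return np.ravel([px(c,x)-w for x,w in zip(R.apply(P)+q[:3],U)])
s=least_squares(f,[580,-205,46,31,-22,0],x_scale=[10,10,10,1,1,1]);print(s.x.round(1),s.fun.reshape(-1,2).round(1).tolist())
def g(q):
    return f([*q[:2],46,q[2],-22,0])
s=least_squares(g,[580,-205,31]);print(s.x.round(1),s.fun.reshape(-1,2).round(1).tolist())
# camera check: cam axes vs tool
print((np.array(c["R"])@Ro.from_euler("xyz",[3.14,-.001,.524]).as_matrix()).round(3), pose()[2]["tcp_rot"])
```

```text
[ 579.9 -207.8   43.2   32.4  -16.6   11.3] [[0.2, -1.0], [0.8, -0.6], [-0.3, 1.2], [-0.6, 0.4], [-1.4, -1.5], [0.7, -2.1], [-0.9, 0.1], [0.5, 1.6], [1.0, 1.7]]
[ 580.  -207.3   31.2] [[-0.8, -2.7], [-0.3, 0.4], [2.5, -0.7], [2.4, 3.7], [-1.0, -3.8], [1.2, 1.3], [-6.1, -1.0], [1.4, -0.3], [1.8, 3.2]]
[[-0.001  1.    -0.   ]
 [-0.962 -0.001 -0.272]
 [-0.272  0.     0.962]] [ 3.14038339e+00 -1.07688207e-03  5.24214278e-01]
```

```bash
sed -i 's/"zy"/"ZY"/' h.py
python3 - <<'E'
from h import *
c=dict(np.load("w2.npz"))
C=lambda u,v:(153+(u-1)/3,43+(v-1)/3)
P=[(5,35,6),(5,-35,6),(-54,44,0),(-54,-44,0),(-54,44,13),(-54,-44,13),(46,0,11.5)];U=[C(329,262),C(543,257),C(313,404),C(556,402),C(315,431),C(558,428),C(444,132)]
q,res=fit(c,P,U,46,22,[590,-200,25]);print("bay",q.round(1),res.round(1).tolist())
np.save("bay.npy",q)
B=Ro.from_euler("ZY",[q[2],-22],degrees=True);O=np.array([q[0],q[1],46])
def on(u,v,h):
    o,d=ray(c,*C(u,v));nz=B.apply([0,0,1]);return o+d*((O+h*nz-o)@nz)/(d@nz)
W=[]
for n,u,v,h in [("end",377,155,9),("head",443,408,10),("neck",435,392,9),("mid",405,270,9),
  ("wallL top",292,105,0),("wallR top",579,103,0),("stripL t",325,185,0),("stripL b",332,325,0),("stop",325,103,14)]:
    X=on(u,v,h);W.append(X);print(n,X.round(1),B.inv().apply(X-O).round(1))
e=W[0]-W[2];e/=np.linalg.norm(e);m=W[0]-47.5*e;print("boltmid",m.round(1),"dir",e.round(3),"yaw",np.degrees(np.arctan2(e[1],e[0])),"elev",np.degrees(np.arcsin(e[2])))
c=imaging.camera_info("wrist")
E
```

```text
bay [ 579.7 -208.1   30.7] [[0.1, -0.3], [1.3, 0.4], [-0.1, 0.9], [-0.1, 0.5], [-1.4, -1.5], [0.9, -1.6], [-0.8, 1.4]]
end [ 598.8 -174.6   69.3] [39.9 19.   9. ]
head [ 538.8 -235.4   36.9] [-48.9  -2.6  10. ]
neck [ 542.4 -229.9   38.3] [-42.9   0.3   9. ]
mid [ 573.6 -199.2   55.4] [ 2.9 10.7  9. ]
wallL top [ 598.6 -145.5   65.5] [52.  44.1  0. ]
wallR top [ 641.8 -219.2   65.3] [ 51.5 -41.3   0. ]
stripL t [ 583.6 -164.5   56.4] [27.7 35.5 -0. ]
stripL b [ 544.7 -187.6   38.1] [-21.1  35.5   0. ]
stop [ 603.1 -155.2   80.2] [56.5 33.4 14. ]
boltmid [ 567.3 -205.5   51.9] dir [0.665 0.652 0.365] yaw 44.43220490674402 elev 21.43293841140316
```

```bash
cat >> h.py <<'E'
def bay():
    q=np.load("bay.npy");return np.array([q[0],q[1],46]),Ro.from_euler("ZY",[q[2],-22],degrees=True),q[2]
E
python3 - <<'E'
from h import *
R=Ro.from_euler("ZYX",[44.4,-21.5,180],degrees=True)
m=np.array([567.3,-205.5,51.9])-6*R.apply([1,0,0])+6*R.apply([0,0,1])
O,B,_=bay();print(B.inv().apply(m-O),m)
for k in(70,0):print(delta(m-k*R.apply([0,0,1]),R))
E
```

```text
[-12.38163238   7.7451497    2.97322731] [ 564.88258308 -207.86730955   44.11848723]
(array([0.298, 0.299, 2.629]), array([ 0.462,  3.556, -2.363]))
(array([0.793, 0.17 , 3.932]), array([ 0.462,  3.556, -2.363]))
```

Request:
{"api": "drive_tool", "payload": {"plan": [{"x":0.3,"y":0.3,"z":2.63,"ax":0.46,"ay":3.56,"az":-2.36,"hand":30},{"x":0.3,"y":0.3,"z":2.63,"ax":0.46,"ay":3.56,"az":-2.36,"hand":30},{"x":0.3,"y":0.3,"z":2.63,"ax":0.46,"ay":3.56,"az":-2.36,"hand":30},{"x":0.3,"y":0.3,"z":2.63,"ax":0.46,"ay":3.56,"az":-2.36,"hand":30},{"x":0.3,"y":0.3,"z":2.63,"ax":0.46,"ay":3.56,"az":-2.36,"hand":30},{"x":0.3,"y":0.3,"z":2.63,"ax":0.46,"ay":3.56,"az":-2.36,"hand":30},{"x":0.3,"y":0.3,"z":2.63,"ax":0.46,"ay":3.56,"az":-2.36,"hand":30}]}}

```text
clock: 3.35
eef_pos: [547.4, -226.3, 109.8]
tcp_rot: [3.141, -0.374, 0.774]
contact_force: [0.2, -0.3, -0.0]
opening: 0.348
grasp_force: 0.0
```

Run:
```python
from h import *
c=imaging.camera_info("wrist");a=imaging.grab_frame("wrist")
O,B,_=bay()
R=Ro.from_euler("ZYX",[44.4,-21.5,180],degrees=True)
m=np.array([567.3,-205.5,51.9])
a=a[:,:,::-1].copy()
for X in (m-45*R.apply([1,0,0]),m,m+47.5*R.apply([1,0,0])):
    cv2.circle(a,tuple(int(v) for v in px(c,X).round()),2,(0,0,255),-1)
for p in[(-54,44,13),(-54,-44,13),(5,35,6),(5,-35,6)]:
    cv2.circle(a,tuple(int(v) for v in px(c,O+B.apply(p)).round()),2,(255,0,255),-1)
cv2.imwrite("pics/w3.png",cv2.resize(a,(800,600),interpolation=cv2.INTER_CUBIC))
m=m-6*R.apply([1,0,0])+6*R.apply([0,0,1]);print(delta(m,R),pose()[2]["opening"])
```

```text
(array([-0.01 , -0.021,  1.408]), array([0.011, 0.007, 0.003])) 0.3489514952774458
```

View pics/w3.png

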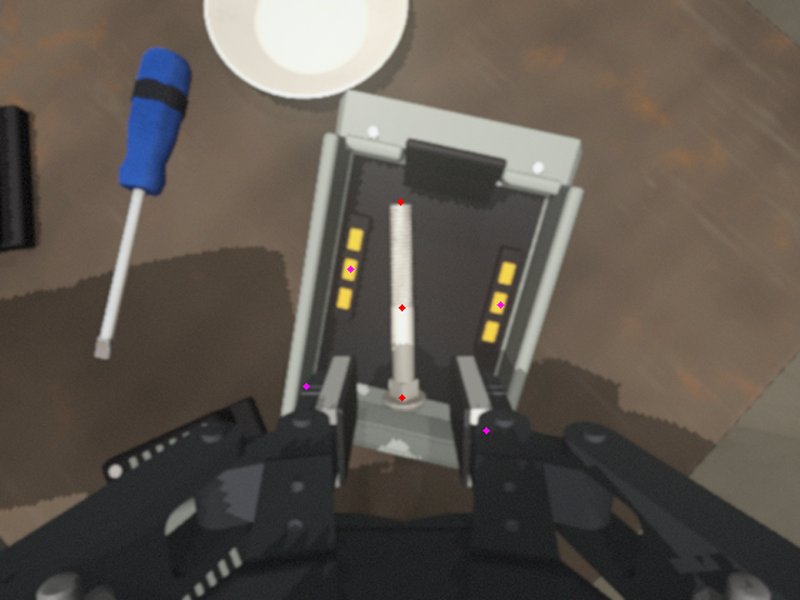

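The markers sit on the bolt (400,203)-(402,398) and gold pads, so the estimates hold; descending.

Request:
{"api": "drive_tool", "payload": {"plan": [{"x":-0.01,"y":-0.02,"z":0.7,"ax":0,"ay":0,"az":0,"hand":30},{"x":-0.01,"y":-0.02,"z":1.1,"ax":0,"ay":0,"az":0,"hand":30},{"x":-0.01,"y":-0.02,"z":1.4,"ax":0,"ay":0,"az":0,"hand":30},{"x":-0.01,"y":-0.02,"z":1.4,"ax":0,"ay":0,"az":0,"hand":30},{"x":-0.01,"y":-0.02,"z":1.4,"ax":0,"ay":0,"az":0,"hand":30},{"x":-0.01,"y":-0.02,"z":1.4,"ax":0,"ay":0,"az":0,"hand":5},{"x":-0.01,"y":-0.02,"z":1.4,"ax":0,"ay":0,"az":0,"hand":5},{"x":-0.01,"y":-0.02,"z":1.4,"ax":0,"ay":0,"az":0,"hand":5}], "grip_force": 50}}

```text
clock: 4.2
eef_pos: [564.0, -208.1, 43.3]
tcp_rot: [-3.141, -0.375, 0.774]
contact_force: [0.7, 0.9, 3.9]
opening: 0.09
grasp_force: 50.7
```

Request:
{"api": "drive_tool", "payload": {"plan": [{"x":0,"y":0,"z":0,"ax":0,"ay":0,"az":0,"hand":5},{"x":0,"y":0,"z":0,"ax":0,"ay":0,"az":0,"hand":5},{"x":0,"y":0,"z":-0.2,"ax":0,"ay":0,"az":0,"hand":5},{"x":0,"y":0,"z":-0.6,"ax":0,"ay":0,"az":0,"hand":5},{"x":0,"y":0,"z":-1.4,"ax":0,"ay":0,"az":0,"hand":5},{"x":0,"y":0,"z":-2.2,"ax":0,"ay":0,"az":0,"hand":5},{"x":0,"y":0,"z":-2.2,"ax":0,"ay":0,"az":0,"hand":5}]}}

```text
clock: 4.9
eef_pos: [535.9, -239.0, 149.4]
tcp_rot: [3.135, -0.375, 0.775]
contact_force: [-0.1, 0.7, 0.1]
opening: 0.088
grasp_force: 50.2
```

Run:
```python
from h import *
c=imaging.camera_info("wrist");a=imaging.grab_frame("wrist")
np.savez("w4.npz",**c)
cv2.imwrite("pics/w4.png",cv2.resize(a[:,:,::-1],(800,600),interpolation=cv2.INTER_CUBIC))
p,R,s=pose();print(p,s["opening"],s["grasp_force"],np.array(s["qpos"]).round(2))
```

```text
[ 535.38808704 -237.93063362  147.25635011] 0.0907641883510831 50.18280972086359 [-0.63  0.37  1.89  0.49  0.88 -0.15]
```

View pics/w4.png

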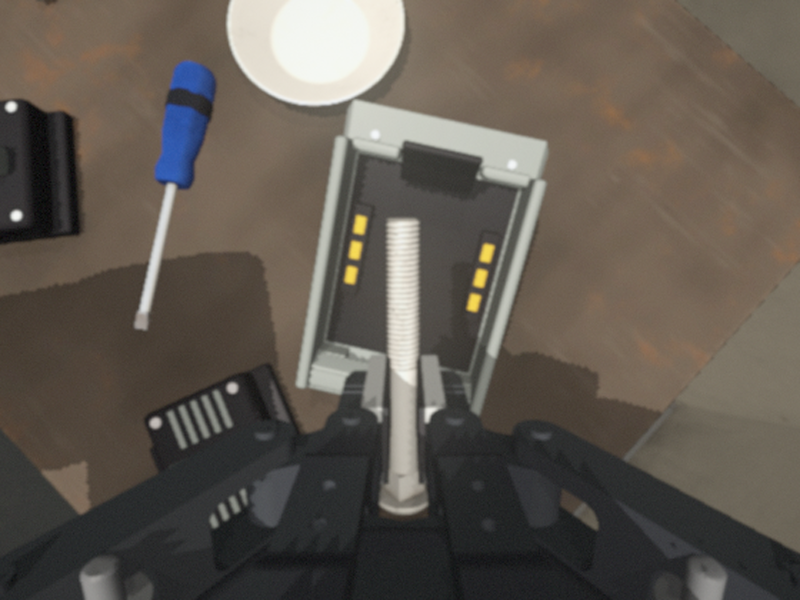

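Run:
```python
from h import *
c=dict(np.load("w4.npz"));k=560/800
pts=np.array([onz(c,u*k,v*k,19)[:2] for u,v in[(228,22),(243,68),(313,104),(388,66),(405,20)]])
s=least_squares(lambda q:np.hypot(*(pts-q[:2]).T)-57,[655,-45]);print("dish",s.x,s.fun)
# bolt line in tool frame: assume plane y=0 of tool
p,R,_=pose()
for u,v in[(403,218),(403,490)]:
    o,d=ray(c,u*k,v*k);o=R.inv().apply(o-p);d=R.inv().apply(d);t=-o[2]-6;print([(o+d*((z-o[2])/d[2])).round(1).tolist() for z in(0,-6,-12)])
```

```text
dish [655.91802681 -44.75493344] [-0.17654447 -0.04396404  0.42448174 -0.69758544  0.37114886]
[[53.4, 1.0, 0.0], [54.1, 1.0, -6.0], [54.7, 1.0, -12.0]]
[[-42.9, 1.1, 0.0], [-38.3, 1.1, -6.0], [-33.6, 1.0, -12.0]]
```

Run:
```python
from h import *
print(delta([575,-80,250],Ro.from_euler("ZYX",[44.4,-21.5,180],degrees=True)))
print(delta([575,-80,250],Ro.from_euler("ZYX",[20,-25,180],degrees=True)))
c=imaging.camera_info("side");k=1.4286
for u,v in[(280,432),(258,400),(303,400)]:print([onz(c,u/k,v/k,z).round() for z in(0,100)])
```

```text
(array([ 3.335, -1.701, -0.901]), array([ 0.034,  0.002, -0.004]))
(array([ 3.335, -1.701, -0.901]), array([-1.571,  0.57 ,  3.734]))
[array([739., 156.,   0.]), array([649., 277., 100.])]
[array([853.,  75.,   0.]), array([747., 207., 100.])]
[array([766.,  31.,   0.]), array([672., 169., 100.])]
```

Request:
{"api": "drive_tool", "payload": {"plan": [{"x":0.6,"y":-0.6,"z":-0.9,"ax":0,"ay":0,"az":0,"hand":5},{"x":3.33,"y":-1.7,"z":-0.9,"ax":-1.57,"ay":0.57,"az":3.73,"hand":5},{"x":3.33,"y":-1.7,"z":-0.9,"ax":-1.57,"ay":0.57,"az":3.73,"hand":5},{"x":3.33,"y":-1.7,"z":-0.9,"ax":-1.57,"ay":0.57,"az":3.73,"hand":5},{"x":3.33,"y":-1.7,"z":-0.9,"ax":-1.57,"ay":0.57,"az":3.73,"hand":5},{"x":3.33,"y":-1.7,"z":-0.9,"ax":-1.57,"ay":0.57,"az":3.73,"hand":5},{"x":3.33,"y":-1.7,"z":-0.9,"ax":-1.57,"ay":0.57,"az":3.73,"hand":5},{"x":3.33,"y":-1.7,"z":-0.9,"ax":-1.57,"ay":0.57,"az":3.73,"hand":5}]}}

```text
clock: 5.75
eef_pos: [573.8, -79.2, 246.6]
tcp_rot: [-3.136, -0.432, 0.349]
contact_force: [-0.5, 0.2, -0.7]
opening: 0.094
grasp_force: 50.2
```

Run:
```python
from h import *
c=imaging.camera_info("wrist");a=imaging.grab_frame("wrist")
np.savez("w5.npz",**c)
cv2.imwrite("pics/w5.png",cv2.resize(a[:,:,::-1],(800,600),interpolation=cv2.INTER_CUBIC))
p,R,s=pose();print(p,s["opening"],s["grasp_force"],np.array(s["qpos"]).round(2))
```

```text
[573.90491688 -79.53913724 246.7322435 ] 0.09123376819060118 50.17915419302881 [-0.29  0.11  1.99  0.39  0.73  0.68]
```

View pics/w5.png

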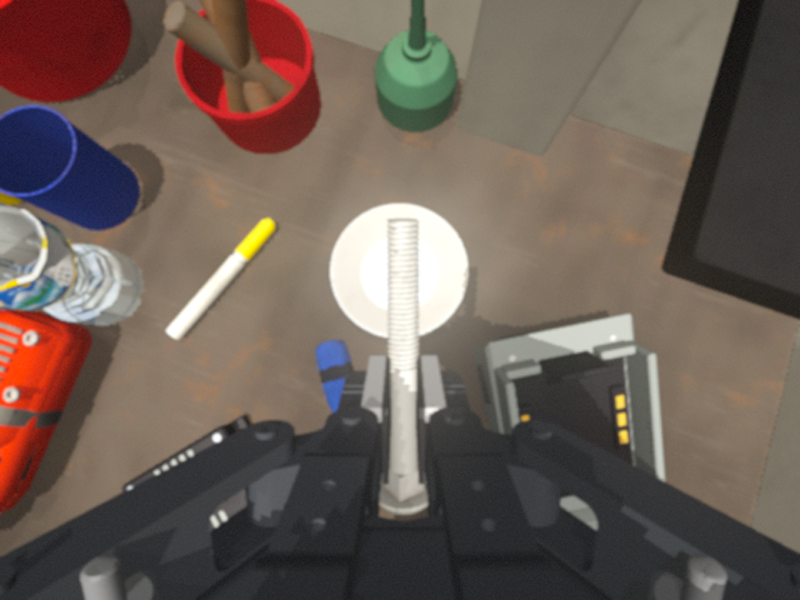

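Can stands well behind the dish (base (415,128)), tub at (255,100); the dish (400,270) is free. Place with yaw 50, tool vertical.

Run:
```python
from h import *
R=Ro.from_euler("ZYX",[50,0,180],degrees=True)
t=np.array([656,-45,18])-6*R.apply([1,0,0])
for k in(60,0):print(delta(t+[0,0,k],R))
```

```text
(array([ 0.106, -0.009,  3.766]), array([ 1.035, -4.048, -4.92 ]))
(array([-3.970e-01, -4.000e-03,  4.856e+00]), array([ 1.035, -4.048, -4.92 ]))
```

Request:
{"api": "drive_tool", "payload": {"plan": [{"x":0.1,"y":0,"z":3.77,"ax":1.04,"ay":-4.05,"az":-4.92,"hand":5},{"x":0.1,"y":0,"z":3.77,"ax":1.04,"ay":-4.05,"az":-4.92,"hand":5},{"x":0.1,"y":0,"z":3.77,"ax":1.04,"ay":-4.05,"az":-4.92,"hand":5},{"x":0.1,"y":0,"z":3.77,"ax":1.04,"ay":-4.05,"az":-4.92,"hand":5},{"x":0.1,"y":0,"z":3.77,"ax":1.04,"ay":-4.05,"az":-4.92,"hand":5},{"x":0.1,"y":0,"z":3.77,"ax":1.04,"ay":-4.05,"az":-4.92,"hand":5},{"x":0.1,"y":0,"z":3.77,"ax":1.04,"ay":-4.05,"az":-4.92,"hand":5},{"x":0.1,"y":0,"z":3.77,"ax":1.04,"ay":-4.05,"az":-4.92,"hand":5}]}}

```text
clock: 6.6
eef_pos: [652.7, -50.3, 79.9]
tcp_rot: [3.14, -0.003, 0.87]
contact_force: [-0.0, -0.9, -0.5]
opening: 0.089
grasp_force: 50.2
```

Run:
```python
from h import *
R=Ro.from_euler("ZYX",[50,0,180],degrees=True)
t=np.array([656,-45,18])-6*R.apply([1,0,0])
print(delta(t,R))
```

```text
(array([ 0.   , -0.02 ,  1.237]), array([ 0.018, -0.026, -0.021]))
```

Request:
{"api": "drive_tool", "payload": {"plan": [{"x":0,"y":-0.02,"z":0.6,"ax":0,"ay":0,"az":0,"hand":5},{"x":0,"y":-0.02,"z":0.9,"ax":0,"ay":0,"az":0,"hand":5},{"x":0,"y":-0.02,"z":1.05,"ax":0,"ay":0,"az":0,"hand":5},{"x":0,"y":-0.02,"z":1.15,"ax":0,"ay":0,"az":0,"hand":5},{"x":0,"y":-0.02,"z":1.2,"ax":0,"ay":0,"az":0,"hand":5},{"x":0,"y":-0.02,"z":1.2,"ax":0,"ay":0,"az":0,"hand":5},{"x":0,"y":-0.02,"z":1.2,"ax":0,"ay":0,"az":0,"hand":5}]}}

```text
clock: 7.3
eef_pos: [652.8, -48.7, 19.7]
tcp_rot: [3.14, -0.002, 0.873]
contact_force: [0.1, -0.7, -0.8]
opening: 0.091
grasp_force: 50.2
```

Request:
{"api": "drive_tool", "payload": {"plan": [{"x":0,"y":0,"z":0.04,"ax":0,"ay":0,"az":0,"hand":5},{"x":0,"y":0,"z":0.07,"ax":0,"ay":0,"az":0,"hand":5},{"x":0,"y":0,"z":0.07,"ax":0,"ay":0,"az":0,"hand":5}]}}

```text
clock: 7.6
eef_pos: [653.4, -48.7, 17.6]
tcp_rot: [3.139, -0.002, 0.873]
contact_force: [-4.1, 0.1, 14.3]
opening: 0.09
grasp_force: 52.0
```

Request:
{"api": "drive_tool", "payload": {"plan": [{"x":0,"y":0,"z":0,"ax":0,"ay":0,"az":0,"hand":13},{"x":0,"y":0,"z":0,"ax":0,"ay":0,"az":0,"hand":18},{"x":0,"y":0,"z":0,"ax":0,"ay":0,"az":0,"hand":26},{"x":0,"y":0,"z":0,"ax":0,"ay":0,"az":0,"hand":30},{"x":0,"y":0,"z":-0.2,"ax":0,"ay":0,"az":0,"hand":30},{"x":0,"y":0,"z":-1,"ax":0,"ay":0,"az":0,"hand":30},{"x":0,"y":0,"z":-2,"ax":0,"ay":0,"az":0,"hand":40},{"x":0,"y":0,"z":-3,"ax":0,"ay":0,"az":0,"hand":40}]}}

```text
clock: 8.4
eef_pos: [651.6, -48.7, 167.5]
tcp_rot: [3.141, -0.001, 0.873]
contact_force: [0.5, -1.2, -0.9]
opening: 0.472
grasp_force: 0.0
```

Run:
```python
from h import *
# pack pose refit with fixed euler (slope 0 unaffected); target view pose over pack aligned with rib
R=Ro.from_euler("ZYX",[-39,0,180],degrees=True)
print(pose()[0],delta([420,33,200],R),np.array(pose()[2]["qpos"]).round(2))
```

```text
[651.62498177 -48.68220915 167.48988783] (array([-1.724, -4.599, -0.653]), array([-2.0000e-03, -7.0000e-03,  1.4837e+01])) [-0.08  0.46  1.63  0.    1.06  0.62]
```

Run:
```python
from h import *
a=imaging.grab_frame("wrist");np.save("dish.npy",a)
```

Request:
{"api": "drive_tool", "payload": {"plan": [{"x":-1.72,"y":-4.6,"z":-0.6,"ax":0,"ay":0,"az":14.8,"hand":60},{"x":-1.72,"y":-4.6,"z":-0.6,"ax":0,"ay":0,"az":14.8,"hand":60},{"x":-1.72,"y":-4.6,"z":-0.6,"ax":0,"ay":0,"az":14.8,"hand":60},{"x":-1.72,"y":-4.6,"z":-0.6,"ax":0,"ay":0,"az":14.8,"hand":60},{"x":-1.72,"y":-4.6,"z":-0.6,"ax":0,"ay":0,"az":14.8,"hand":60},{"x":-1.72,"y":-4.6,"z":-0.6,"ax":0,"ay":0,"az":14.8,"hand":60},{"x":-1.72,"y":-4.6,"z":-0.6,"ax":0,"ay":0,"az":14.8,"hand":60},{"x":-1.72,"y":-4.6,"z":-0.6,"ax":0,"ay":0,"az":14.8,"hand":60}]}}

```text
clock: 9.25
eef_pos: [420.5, 33.3, 196.1]
tcp_rot: [-3.14, -0.003, -0.333]
contact_force: [-0.3, 0.4, -1.0]
opening: 0.701
grasp_force: 0.0
```

Run:
```python
from h import *
R=Ro.from_euler("ZYX",[-39,0,180],degrees=True)
print(pose()[0],delta([420,33,200],R))
```

```text
[420.48081052  33.3472342  196.07535812] (array([-0.007,  0.01 , -0.079]), array([-0.017, -0.025,  3.324]))
```

Request:
{"api": "drive_tool", "payload": {"plan": [{"x":0,"y":0,"z":0,"ax":0,"ay":0,"az":3.3,"hand":60},{"x":0,"y":0,"z":0,"ax":0,"ay":0,"az":3.3,"hand":60},{"x":0,"y":0,"z":0,"ax":0,"ay":0,"az":3.3,"hand":60},{"x":0,"y":0,"z":0,"ax":0,"ay":0,"az":3.3,"hand":60},{"x":0,"y":0,"z":0,"ax":0,"ay":0,"az":3.3,"hand":60}]}}

```text
clock: 9.75
eef_pos: [420.6, 33.1, 195.6]
tcp_rot: [-3.14, -0.001, -0.671]
contact_force: [0.3, -0.1, -0.6]
opening: 0.703
grasp_force: 0.0
```

Run:
```python
from h import *
c=imaging.camera_info("wrist");a=imaging.grab_frame("wrist")
np.savez("w6.npz",**c);np.save("w6.npy",a)
o=np.zeros((600,800,3),np.uint8)
q=px(c,[435,33,20]);u=int(q[0]-90);v=int(np.clip(q[1]-100,0,220));print(q,u,v)
o[:600,:540]=cv2.resize(a[v:v+200,u:u+180],None,fx=3,fy=3,interpolation=cv2.INTER_CUBIC)
d=np.load("dish.npy");o[:240,540:]=cv2.resize(d[180:420,152:412],(260,240))
cv2.imwrite("pics/w6.png",o[:,:,::-1]);print(pose()[0],pose()[2]["tcp_rot"])
```

```text
[272.99797374 176.28972977] 182 76
[420.61067578  33.14428043 195.51810775] [-3.14024467e+00 -1.40285098e-03 -6.70920395e-01]
```

View pics/w6.png

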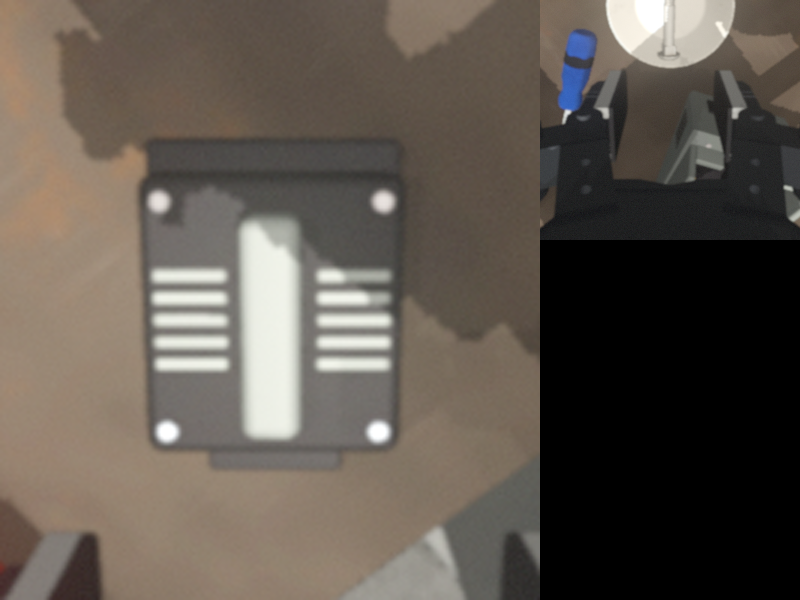

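Run:
```python
from h import *
c=dict(np.load("w6.npz"))
C=lambda u,v:(182+(u-1)/3,76+(v-1)/3)
P=[(52,41,10.5),(52,-41,10.5),(-60,23,9.5),(-60,-23,9.5),(31,9,50),(31,-9,50),(-36,9,50),(-36,-9,50)]
U=[C(148,141),C(400,141),C(210,467),C(340,467),C(240,216),C(299,216),C(243,439),C(300,439)]
q,res=fit(c,P,U,0,0,[435,33,-39]);print(q.round(1),res.round(1).tolist());np.save("pack.npy",q)
R=Ro.from_euler("ZYX",[q[2],0,180],degrees=True)
t=np.array([q[0],q[1],0])+R.apply([3,0,0])
for z in(85,32):print(delta(t+[0,0,z],R))
```

```text
[434.3  33.8 -38.6] [[-1.3, -1.2], [0.8, -1.0], [-0.3, 0.8], [0.4, 0.9], [-0.5, 0.1], [0.9, 0.1], [-0.4, 0.3], [0.4, 0.4]]
(array([ 0.264, -0.177,  2.211]), array([-0.013, -0.013,  0.023]))
(array([ 0.263, -0.176,  3.271]), array([-0.013, -0.013,  0.023]))
```

Request:
{"api": "drive_tool", "payload": {"plan": [{"x":0.26,"y":-0.18,"z":1,"ax":0,"ay":0,"az":0.02,"hand":45},{"x":0.26,"y":-0.18,"z":2,"ax":0,"ay":0,"az":0.02,"hand":45},{"x":0.26,"y":-0.18,"z":2.6,"ax":0,"ay":0,"az":0.02,"hand":45},{"x":0.26,"y":-0.18,"z":3,"ax":0,"ay":0,"az":0.02,"hand":45},{"x":0.26,"y":-0.18,"z":3.2,"ax":0,"ay":0,"az":0.02,"hand":45},{"x":0.26,"y":-0.18,"z":3.25,"ax":0,"ay":0,"az":0.02,"hand":45},{"x":0.26,"y":-0.18,"z":3.25,"ax":0,"ay":0,"az":0.02,"hand":45},{"x":0.26,"y":-0.18,"z":3.25,"ax":0,"ay":0,"az":0.02,"hand":10}], "grip_force": 100}}

```text
clock: 10.6
eef_pos: [437.5, 32.2, 33.8]
tcp_rot: [-3.139, -0.002, -0.674]
contact_force: [-0.1, -0.0, 0.3]
opening: 0.372
grasp_force: 0.0
```

Request:
{"api": "drive_tool", "payload": {"plan": [{"x":0,"y":0,"z":0,"ax":0,"ay":0,"az":0,"hand":10},{"x":0,"y":0,"z":0,"ax":0,"ay":0,"az":0,"hand":10},{"x":0,"y":0,"z":0,"ax":0,"ay":0,"az":0,"hand":10},{"x":0,"y":0,"z":0,"ax":0,"ay":0,"az":0,"hand":10}]}}

```text
clock: 11.0
eef_pos: [437.4, 32.2, 34.2]
tcp_rot: [-3.139, -0.003, -0.674]
contact_force: [-1.8, -0.4, 11.8]
opening: 0.181
grasp_force: 98.5
```

Run:
```python
from h import *
p,R,s=pose();q=np.load("pack.npy")
# pack frame (underside origin) in tool
Pk=Ro.from_euler("ZYX",[q[2],0,0],degrees=True)
off=R.inv().apply(np.array([q[0],q[1],0])-p);print("pack origin in tool",off, "rel rot",(R.inv()*Pk).as_euler("ZYX",degrees=True),s["opening"],s["grasp_force"])
```

```text
pack origin in tool [-3.47854545  0.73913381 34.16888794] rel rot [-5.25643811e-02 -1.51989616e-01  1.79862550e+02] 0.18096624885400944 98.49739193916321
```

```bash
cat >> h.py <<'E'
OFF=np.array([-3.5,0,34.2])
def tgt(X,Z,a,Y=0):
    O,B,_=bay();P=B*Ro.from_euler("y",-a,degrees=True);R=P*Ro.from_euler("x",180,degrees=True)
    return O+B.apply([X,Y,Z])-R.apply(OFF),R
def cur():
    O,B,_=bay();p,R,s=pose();b=B.inv().apply(p+R.apply(OFF)-O)
    e=(B.inv()*R*Ro.from_euler("x",180,degrees=True)).as_euler("ZYX",degrees=True)
    print("pack in bay XYZ",b.round(1),"yaw,-a,roll",e.round(1),"F bay",B.inv().apply(s["contact_force"]).round(1),"M",np.round(s["wrist_torque"],2),"open",round(float(s["opening"]),3),"q",np.round(s["qpos"],2))
E
python3 - <<'E'
from h import *
cur()
for w in [(10,110,14),(5,60,14)]:print(tgt(*w)[0],delta(*tgt(*w)))
E
```

```text
pack in bay XYZ [-17.8 282.4 -42.5] yaw,-a,roll [-70.7   7.4 -20.6] F bay [ 2.8  0.6 11.6] M [-0.05  0.36  0.09] open 0.181 q [ 0.07  0.38  2.17 -0.    0.58  2.32]
[ 537.3777312  -233.24230058  181.46191953] (array([ 4.884,  2.891, -2.94 ]), array([  3.621,   5.203, -11.16 ]))
[ 549.49070752 -226.03617754  133.22969383] (array([ 4.98 ,  2.63 , -1.974]), array([  3.621,   5.203, -11.16 ]))
```

Request:
{"api": "drive_tool", "payload": {"plan": [{"x":0,"y":0,"z":-0.3,"ax":0,"ay":0,"az":0,"hand":10},{"x":0,"y":0,"z":-1,"ax":0,"ay":0,"az":0,"hand":10},{"x":0,"y":0,"z":-2,"ax":0,"ay":0,"az":0,"hand":10},{"x":0,"y":0,"z":-3,"ax":0,"ay":0,"az":0,"hand":10},{"x":0,"y":0,"z":-3,"ax":0,"ay":0,"az":0,"hand":10},{"x":0,"y":0,"z":-3,"ax":0,"ay":0,"az":0,"hand":10}]}}

```text
clock: 11.6
eef_pos: [436.9, 32.1, 184.1]
tcp_rot: [-3.138, -0.004, -0.674]
contact_force: [0.2, 0.6, -3.5]
opening: 0.179
grasp_force: 98.7
```

Run:
```python
from h import *
cur()
for w in [(5,90,14)]:print(tgt(*w)[0],delta(*tgt(*w)))
```

```text
pack in bay XYZ [ 38.  282.6  96.6] yaw,-a,roll [-70.7   7.4 -20.5] F bay [-0.9  0.4 -3.4] M [-0.04  0.   -0.05] open 0.179 q [0.07 0.11 2.07 0.   0.95 2.32]
[ 539.83240895 -231.7819898   161.04520947] (array([4.902, 2.839, 0.469]), array([  3.619,   5.189, -11.162]))
```

Lifted (~3.5 N, the pack's weight). Moving over the bay, then refine.

Request:
{"api": "drive_tool", "payload": {"plan": [{"x":4.9,"y":2.84,"z":0.2,"ax":3.62,"ay":5.19,"az":-11.16,"hand":10},{"x":4.9,"y":2.84,"z":0.2,"ax":3.62,"ay":5.19,"az":-11.16,"hand":10},{"x":4.9,"y":2.84,"z":0.2,"ax":3.62,"ay":5.19,"az":-11.16,"hand":10},{"x":4.9,"y":2.84,"z":0.2,"ax":3.62,"ay":5.19,"az":-11.16,"hand":10},{"x":4.9,"y":2.84,"z":0.2,"ax":3.62,"ay":5.19,"az":-11.16,"hand":10},{"x":4.9,"y":2.84,"z":0.2,"ax":3.62,"ay":5.19,"az":-11.16,"hand":10},{"x":4.9,"y":2.84,"z":0.2,"ax":3.62,"ay":5.19,"az":-11.16,"hand":10},{"x":4.9,"y":2.84,"z":0.2,"ax":3.62,"ay":5.19,"az":-11.16,"hand":10}]}}

```text
clock: 12.4
eef_pos: [534.0, -219.9, 170.5]
tcp_rot: [-3.024, -0.386, 0.055]
contact_force: [-0.8, 0.7, -4.1]
opening: 0.177
grasp_force: 98.9
```

Request:
{"api": "drive_tool", "payload": {"plan": [{"x":0,"y":0,"z":0,"ax":0,"ay":0,"az":0,"hand":10},{"x":0,"y":0,"z":0,"ax":0,"ay":0,"az":0,"hand":10}]}}

```text
clock: 12.6
eef_pos: [533.2, -218.9, 170.4]
tcp_rot: [-3.022, -0.383, 0.048]
contact_force: [0.1, 0.7, -2.6]
opening: 0.183
grasp_force: 99.1
```

Run:
```python
from h import *
cur()
for w in [(5,90,14),(4.5,50,14)]:print(delta(*tgt(*w)))
```

```text
pack in bay XYZ [ 1.7 13.7 98.1] yaw,-a,roll [-25.8  -2.3  -3.3] F bay [-0.6  0.5 -2.6] M [-0.12  0.44 -0.  ] open 0.183 q [-0.58  0.25  2.    0.51  0.71  0.56]
(array([0.041, 0.289, 0.185]), array([ 1.141,  2.044, -4.213]))
(array([0.   , 0.248, 0.983]), array([ 1.141,  2.044, -4.213]))
```

Request:
{"api": "drive_tool", "payload": {"plan": [{"x":0.04,"y":0.29,"z":0.18,"ax":1.14,"ay":2.04,"az":-4.21,"hand":10},{"x":0.04,"y":0.29,"z":0.18,"ax":1.14,"ay":2.04,"az":-4.21,"hand":10},{"x":0.04,"y":0.29,"z":0.18,"ax":1.14,"ay":2.04,"az":-4.21,"hand":10},{"x":0.04,"y":0.29,"z":0.18,"ax":1.14,"ay":2.04,"az":-4.21,"hand":10},{"x":0.04,"y":0.29,"z":0.18,"ax":1.14,"ay":2.04,"az":-4.21,"hand":10},{"x":0.04,"y":0.29,"z":0.18,"ax":1.14,"ay":2.04,"az":-4.21,"hand":10},{"x":0.04,"y":0.29,"z":0.18,"ax":1.14,"ay":2.04,"az":-4.21,"hand":10}]}}

```text
clock: 13.3
eef_pos: [541.2, -230.8, 163.2]
tcp_rot: [3.139, -0.629, 0.541]
contact_force: [-0.4, -0.1, -2.5]
opening: 0.182
grasp_force: 99.2
```

Run:
```python
from h import *
cur()
for w in [(4.5,50,14),(4.5,31,14)]:print(delta(*tgt(*w)))
c=imaging.camera_info("wrist");a=imaging.grab_frame("wrist");np.savez("w7.npz",**c);np.save("w7.npy",a)
```

```text
pack in bay XYZ [ 7.3  0.1 91.4] yaw,-a,roll [  0.2 -14.   -0.1] F bay [-1.3  0.1 -2.2] M [-0.31  0.52 -0.04] open 0.182 q [-0.74  0.34  2.02  0.89  0.81 -0.35]
(array([-0.255,  0.001,  0.789]), array([ 0.004, -0.006,  0.031]))
(array([-3.470e-01,  1.000e-03,  1.157e+00]), array([ 0.004, -0.006,  0.031]))
```

Request:
{"api": "drive_tool", "payload": {"plan": [{"x":-0.25,"y":0,"z":0.5,"ax":0,"ay":0,"az":0.03,"hand":10},{"x":-0.25,"y":0,"z":0.79,"ax":0,"ay":0,"az":0.03,"hand":10},{"x":-0.3,"y":0,"z":0.97,"ax":0,"ay":0,"az":0.03,"hand":10},{"x":-0.35,"y":0,"z":1.15,"ax":0,"ay":0,"az":0.03,"hand":10},{"x":-0.35,"y":0,"z":1.15,"ax":0,"ay":0,"az":0.03,"hand":10},{"x":-0.35,"y":0,"z":1.15,"ax":0,"ay":0,"az":0.03,"hand":10}]}}

```text
clock: 13.95
eef_pos: [558.8, -222.0, 107.2]
tcp_rot: [3.138, -0.631, 0.539]
contact_force: [0.5, 0.1, -2.9]
opening: 0.181
grasp_force: 99.1
```

Run:
```python
from h import *
cur()
for w in [(5.5,24,14),(7,19,14),(3,15,14),(-.5,13.5,14)]:print(delta(*tgt(*w)))
```

```text
pack in bay XYZ [ 4.7 -1.4 32.1] yaw,-a,roll [  0.1 -14.1  -0.1] F bay [-0.7 -0.2 -2.9] M [-0.28  0.52  0.05] open 0.181 q [-0.7   0.44  2.03  1.01  0.72 -0.47]
(array([-0.022, -0.027,  0.162]), array([ 0.017, -0.021,  0.02 ]))
(array([-0.017, -0.027,  0.266]), array([ 0.017, -0.021,  0.02 ]))
(array([-0.114, -0.028,  0.324]), array([ 0.017, -0.021,  0.02 ]))
(array([-0.19 , -0.028,  0.336]), array([ 0.017, -0.021,  0.02 ]))
```

Request:
{"api": "drive_tool", "payload": {"plan": [{"x":-0.02,"y":-0.03,"z":0.08,"ax":0,"ay":0,"az":0.02,"hand":10},{"x":-0.02,"y":-0.03,"z":0.16,"ax":0,"ay":0,"az":0.02,"hand":10},{"x":-0.015,"y":-0.03,"z":0.22,"ax":0,"ay":0,"az":0.02,"hand":10},{"x":-0.015,"y":-0.03,"z":0.265,"ax":0,"ay":0,"az":0.02,"hand":10},{"x":-0.015,"y":-0.03,"z":0.265,"ax":0,"ay":0,"az":0.02,"hand":10},{"x":-0.015,"y":-0.03,"z":0.265,"ax":0,"ay":0,"az":0.02,"hand":10}]}}

```text
clock: 14.55
eef_pos: [564.1, -217.2, 95.7]
tcp_rot: [3.14, -0.63, 0.537]
contact_force: [1.2, -0.4, -5.7]
opening: 0.178
grasp_force: 99.1
```

Run:
```python
from h import *
cur()
for w in [(3,15,14),(-.5,13.5,14)]:print(delta(*tgt(*w)))
```

```text
pack in bay XYZ [ 6.9  0.1 18.9] yaw,-a,roll [ -0.  -14.1  -0.1] F bay [-1.4 -1.  -5.6] M [-0.37  0.43 -0.  ] open 0.178 q [-0.69  0.46  2.03  1.04  0.7  -0.5 ]
(array([-0.092,  0.003,  0.056]), array([ 0.018, -0.019, -0.001]))
(array([-0.168,  0.003,  0.068]), array([ 0.018, -0.019, -0.001]))
```

Request:
{"api": "drive_tool", "payload": {"plan": [{"x":-0.05,"y":0,"z":0.035,"ax":0,"ay":0,"az":0,"hand":10},{"x":-0.09,"y":0,"z":0.055,"ax":0,"ay":0,"az":0,"hand":10},{"x":-0.09,"y":0,"z":0.055,"ax":0,"ay":0,"az":0,"hand":10}]}}

```text
clock: 14.85
eef_pos: [562.0, -218.2, 90.6]
tcp_rot: [3.14, -0.63, 0.536]
contact_force: [0.6, -0.7, -2.8]
opening: 0.182
grasp_force: 99.2
```

Run:
```python
from h import *
cur()
for w in [(-.5,13.5,14)]:print(delta(*tgt(*w)))
```

```text
pack in bay XYZ [ 2.8  0.3 15. ] yaw,-a,roll [ -0.  -14.1  -0.1] F bay [-0.9 -0.9 -2.6] M [-0.29  0.53  0.02] open 0.182 q [-0.69  0.47  2.04  1.05  0.69 -0.51]
(array([-0.07 ,  0.007,  0.013]), array([ 0.015, -0.018, -0.005]))
```

Request:
{"api": "drive_tool", "payload": {"plan": [{"x":-0.04,"y":0,"z":0.01,"ax":0,"ay":0,"az":0,"hand":10},{"x":-0.07,"y":0.005,"z":0.013,"ax":0,"ay":0,"az":0,"hand":10},{"x":-0.07,"y":0.005,"z":0.013,"ax":0,"ay":0,"az":0,"hand":10}]}}

```text
clock: 15.15
eef_pos: [560.4, -219.7, 88.4]
tcp_rot: [3.14, -0.631, 0.536]
contact_force: [0.9, 0.3, -3.9]
opening: 0.18
grasp_force: 99.3
```

Run:
```python
from h import *
cur()
for a in (10,6,3,0):
    w=(-.3,52*np.sin(np.radians(a)),a);print(w,delta(*tgt(*w)))
```

```text
pack in bay XYZ [-0.  -0.2 13.7] yaw,-a,roll [ -0.  -14.1  -0.1] F bay [-0.6 -0.2 -3.9] M [-0.23  0.45  0.04] open 0.18 q [-0.7   0.47  2.04  1.05  0.69 -0.52]
(-0.3, np.float64(9.029705238680377), 10) (array([ 0.021, -0.003,  0.097]), array([ 0.018, -0.689, -0.003]))
(-0.3, np.float64(5.435480089917981), 6) (array([ 0.05 , -0.003,  0.177]), array([ 0.018, -1.356, -0.003]))
(-0.3, np.float64(2.7214697246330792), 3) (array([ 0.071, -0.003,  0.239]), array([ 0.018, -1.856, -0.004]))
(-0.3, np.float64(0.0), 0) (array([ 0.092, -0.003,  0.303]), array([ 0.018, -2.356, -0.004]))
```

Request:
{"api": "drive_tool", "payload": {"plan": [{"x":0.01,"y":0,"z":0.05,"ax":0,"ay":-0.35,"az":0,"hand":10},{"x":0.02,"y":0,"z":0.1,"ax":0,"ay":-0.69,"az":0,"hand":10},{"x":0.035,"y":0,"z":0.137,"ax":0,"ay":-1.02,"az":0,"hand":10},{"x":0.05,"y":0,"z":0.177,"ax":0,"ay":-1.36,"az":0,"hand":10},{"x":0.05,"y":0,"z":0.177,"ax":0,"ay":-1.36,"az":0,"hand":10}]}}

```text
clock: 15.65
eef_pos: [567.1, -215.9, 83.2]
tcp_rot: [3.138, -0.487, 0.538]
contact_force: [-1.8, -2.6, -2.5]
opening: 0.178
grasp_force: 99.5
```

Run:
```python
from h import *
cur()
for a in (3,0):
    w=(-.3,52*np.sin(np.radians(a)),a);print(w,delta(*tgt(*w)))
print(delta(*tgt(-.3,-2,-2)))
```

```text
pack in bay XYZ [ 0.3 -0.4  5.6] yaw,-a,roll [ 0.1 -5.9 -0.2] F bay [-3.6 -1.3 -1.2] M [-0.74  0.98 -0.13] open 0.178 q [-0.61  0.46  1.99  0.8   0.64 -0.22]
(-0.3, np.float64(2.7214697246330792), 3) (array([ 0.018, -0.006,  0.061]), array([ 0.024, -0.488,  0.014]))
(-0.3, np.float64(0.0), 0) (array([ 0.047, -0.006,  0.121]), array([ 0.024, -0.988,  0.013]))
(array([ 0.067, -0.006,  0.167]), array([ 0.025, -1.321,  0.013]))
```

Catch and contacts are being felt as expected. Press on.

Request:
{"api": "drive_tool", "payload": {"plan": [{"x":0.01,"y":0,"z":0.03,"ax":0,"ay":-0.25,"az":0,"hand":10},{"x":0.018,"y":0,"z":0.061,"ax":0,"ay":-0.49,"az":0,"hand":10},{"x":0.03,"y":0,"z":0.09,"ax":0,"ay":-0.74,"az":0,"hand":10},{"x":0.045,"y":0,"z":0.12,"ax":0,"ay":-0.99,"az":0,"hand":10},{"x":0.045,"y":0,"z":0.12,"ax":0,"ay":-0.99,"az":0,"hand":10}]}}

```text
clock: 16.15
eef_pos: [571.2, -213.5, 79.0]
tcp_rot: [3.139, -0.385, 0.537]
contact_force: [-1.7, -2.4, 1.6]
opening: 0.187
grasp_force: 99.9
```

Run:
```python
from h import *
cur()
for w in [(-.3,-1,-1),(-.3,-2,-2)]:print(delta(*tgt(*w)))
```

```text
pack in bay XYZ [-0.4 -0.4  0.1] yaw,-a,roll [ 0.  -0.1 -0.1] F bay [-1.9 -1.2  2.5] M [-0.23  0.34  0.03] open 0.187 q [-0.55  0.46  1.95  0.6   0.63  0.02]
(array([ 0.014, -0.006,  0.024]), array([ 0.02 , -0.179,  0.004]))
(array([ 0.026, -0.006,  0.045]), array([ 0.02 , -0.346,  0.004]))
```

Request:
{"api": "drive_tool", "payload": {"plan": [{"x":0.014,"y":0,"z":0.024,"ax":0,"ay":-0.18,"az":0,"hand":10},{"x":0.026,"y":0,"z":0.045,"ax":0,"ay":-0.35,"az":0,"hand":10},{"x":0.026,"y":0,"z":0.06,"ax":0,"ay":-0.35,"az":0,"hand":10},{"x":0.026,"y":0,"z":0.06,"ax":0,"ay":-0.35,"az":0,"hand":10}]}}

```text
clock: 16.55
eef_pos: [571.4, -213.7, 78.3]
tcp_rot: [3.139, -0.349, 0.537]
contact_force: [-25.4, -10.1, 31.8]
opening: 0.18
grasp_force: 106.0
```

Run:
```python
from h import *
cur()
```

```text
pack in bay XYZ [-1.9 -0.7 -0.4] yaw,-a,roll [ 0.   2.  -0.1] F bay [-13.1   4.3  39.6] M [-0.22  2.21  0.38] open 0.18 q [-0.53  0.46  1.94  0.53  0.64  0.1 ]
```

Request:
{"api": "drive_tool", "payload": {"plan": [{"x":-0.02,"y":0,"z":-0.04,"ax":0,"ay":0.3,"az":0,"hand":10},{"x":-0.02,"y":0,"z":-0.04,"ax":0,"ay":0.3,"az":0,"hand":10},{"x":-0.02,"y":0,"z":-0.04,"ax":0,"ay":0.3,"az":0,"hand":10}]}}

```text
clock: 16.85
eef_pos: [571.3, -213.7, 78.4]
tcp_rot: [3.14, -0.381, 0.535]
contact_force: [-3.7, -2.6, 8.3]
opening: 0.182
grasp_force: 101.8
```

Run:
```python
from h import *
cur()
```

```text
pack in bay XYZ [-0.8 -0.7 -0.4] yaw,-a,roll [-0.1  0.2 -0.1] F bay [-1.  -0.3  9.4] M [-0.22  0.8   0.1 ] open 0.182 q [-0.55  0.46  1.95  0.59  0.63  0.03]
```

Request:
{"api": "drive_tool", "payload": {"plan": [{"x":0,"y":0,"z":0,"ax":0,"ay":0,"az":0,"hand":24},{"x":0,"y":0,"z":0,"ax":0,"ay":0,"az":0,"hand":36},{"x":0,"y":0,"z":0,"ax":0,"ay":0,"az":0,"hand":40},{"x":0,"y":0,"z":-0.3,"ax":0,"ay":0,"az":0,"hand":40},{"x":0,"y":0,"z":-1,"ax":0,"ay":0,"az":0,"hand":40},{"x":-0.5,"y":0,"z":-2,"ax":0,"ay":0,"az":0,"hand":40},{"x":-0.9,"y":0,"z":-2.6,"ax":0,"ay":0,"az":0,"hand":40},{"x":-0.9,"y":0,"z":-2.6,"ax":0,"ay":0,"az":0,"hand":40}]}}

```text
clock: 17.65
eef_pos: [492.9, -261.6, 186.0]
tcp_rot: [3.134, -0.38, 0.536]
contact_force: [0.5, 0.5, 1.1]
opening: 0.471
grasp_force: 0.0
```

Run:
```python
from h import *
c=imaging.camera_info("wrist");a=imaging.grab_frame("wrist");O,B,_=bay()
s=imaging.grab_frame("scene");cs=imaging.camera_info("scene")
q=px(c,O+B.apply([0,0,15])).astype(int);print(q)
u=int(np.clip(q[0]-110,0,340));v=int(np.clip(q[1]-130,0,220))
im=cv2.resize(a[v:v+200,u:u+220],None,fx=2.5,fy=2.5,interpolation=cv2.INTER_CUBIC)
C=lambda X,c,u,v,k:tuple(int(x) for x in ((px(c,O+B.apply(X))-[u,v]+.5)*k).round())
for X in [(52,41,10.5),(52,-41,10.5),(31,9,50),(31,-9,50),(-36,9,50),(-36,-9,50),(42,30,30),(42,-30,30)]:cv2.circle(im,C(X,c,u,v,2.5),2,(255,0,0),-1)
o=np.zeros((600,800,3),np.uint8);o[:500,:550]=im
q=px(cs,O).astype(int);o[:375,550:]=cv2.resize(s[q[1]-38:q[1]+37,q[0]-45:q[0]+5],(250,375),interpolation=cv2.INTER_CUBIC)
cv2.imwrite("pics/end.png",o[:,:,::-1]);print(pose()[0])
```

```text
[278 145]
[ 493.90116791 -259.70461849  183.23500486]
```

View pics/end.png

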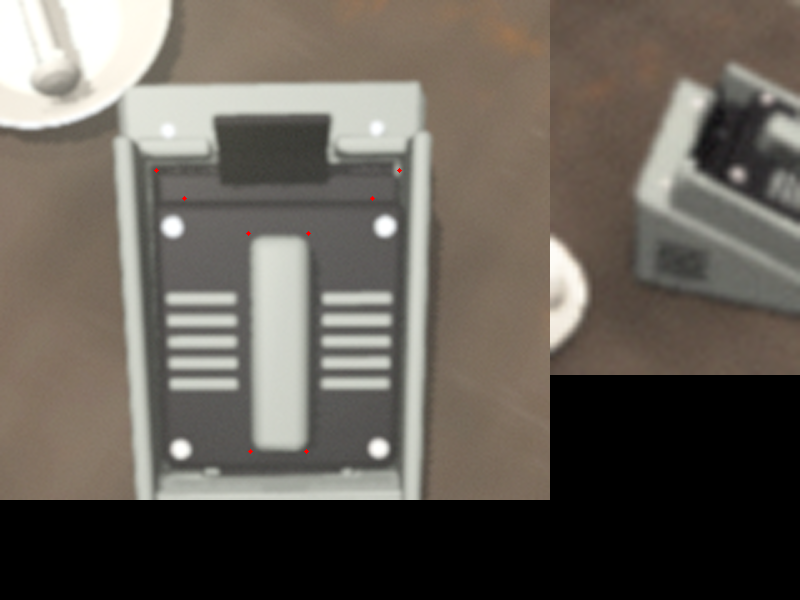

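The pack sits flush: its rib and heel match the predicted seated points. The catch hook, edge at row 185, reaches over the heel edge at row 168, and the bolt's head lies inside the dish at (55,75).

```bash
python3 -c "
from rig import r
print(r.sign_off())"
```

```text
the job is handed in; nothing more can be done
None
```

The job is handed in, 18 s into the 61 s allowed: the bolt lies in the steel dish, the long pack is seated flush with the catch over its heel, and the gripper has let go and drawn clear; the sign-off returned no verdict.

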